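# Hang the stock tote on the proof hook and pull-test it

## Task

Draw the plywood tote out from under the low shelf by its front wall until its handle is well clear of the board (about a hand's width), and let go of it standing on the bench. Then take it by its handle and hang it across both prongs of the sprung hook; pull it down until the pointer stands between the two long black marks on the scale, but never past the lower one, keep it there for a moment to prove that the hook holds, ease it back up and leave it hanging freely. Leave the other things where they are.

Things in the scene. Friction and masses are not known exactly. Their poses are not given: they have to be found in the camera images.
- tote: Plywood tote, 190 mm long (x), 140 wide (y), open on top, walls 60 high and 9 thick, about 0.55 kg; a carton fixed in its middle (75 x 110, top at 45). It stands on the bench, front half sticking out of the low shelf, its handle just under the board, so that the handle cannot be taken from above there. Origin under its centre; x to its back (the end in the shelf), z up.
- tote_bar (a point): Centre of the tote's handle bar, 160 mm above its underside, over its middle; axes as the tote's. A round wooden bar 16 mm thick along y, 122 mm clear between two plywood uprights (30 mm along x, 9 thick, 182 high) in the middle of the tote's long sides.
- tote_front (a point): Middle of the upper edge of the tote's front end wall (the end that sticks out of the shelf): 60 mm above the underside, centre of the wall's 9 mm, 90.5 mm in front (-x) of the bar; axes as the tote's. Inside this wall 40 mm are free. Drawn by it, the tote slides on the bench.
- shelf_edge (a point): Middle of the lower front edge of the low galvanised shelf fixed on the bench: board 290 mm wide, 200 deep, 28 thick, underside 185 above the bench, on four corner legs 18 mm square, two cartons on its rear half. x points into the shelf (the tote comes out to -x), y along the edge, z up.
- hook_seat (a point): Where the centre of the bar rests on the hook, midway between its two prongs (round, 10 mm thick, at y = -40 and +40 mm); 270 mm above the bench unloaded, moves down with the hook. x from the prongs' tips to the post, z up. The upturned tips end 27 mm in front (-x) of it and 16 mm above it: the bar's centre must pass them 26 mm or more above it (34 is good).
- stand: Fixed stand of the sprung steel hook: base plate 12 mm high, post 30 mm square, 302 mm high, with a sleeve that slides on it and carries the prongs. Origin under the post; axes as hook_seat's, which is 150 mm in front (-x). Sleeve and post begin 113 mm behind the seat. The prongs' undersides are 19 mm below the seat: the tote's body must come in beneath them.
- hook (a joint): How far the hook has come down, m: 0 unloaded, spring 300 N/m (3 N for each 10 mm), end stop at 0.080. The hanging tote alone brings it to about 0.014 to 0.024. The black pointer on the sleeve stands level with the upper long black mark of the white scale at 0.040 and with the lower long black mark at 0.060.
- carton_a: Loose cardboard carton 100 x 70 x 60 mm, a bystander; origin under its centre.
- carton_b: Loose pale carton 80 x 60 x 50 mm, a bystander; origin under its centre.
- carton_c: Loose cardboard carton 90 x 90 x 70 mm, a bystander; origin under its centre.
- bin: Loose plastic stock bin without a handle, 150 x 100 x 60 mm, a bystander; origin under its centre.
- jar: Loose jar, 60 mm wide and 85 mm high, a bystander; origin under its centre.
- wrench: Loose wrench, 170 mm long, lying flat, a bystander; origin under its middle.

How it is judged:
By the outcome, as a careful person would: the job done as asked, in the order asked, and still so for the second after the job is handed in, with the robot touching nothing.
It also fails if it takes over 67 s, if anything falls off the work surface, if the arm or the gripper's body presses on something with over 40 N, if the wrist force passes 120 N, or if a joint passes its speed limit or range.

## Robot

A 7-joint arm with a two-finger parallel gripper is mounted at the origin on the work surface. World frame = base frame: x ahead of the robot, y to its left, z up, the work surface at z = 0. Lengths are in m, angles in rad, forces in N, time in s.
With the tool pointing down it reaches from about 0.425 to 1.025 m from the base axis. Payload 3.6 kg.
Tool frame: the origin (TCP) lies at the very end of the fingers, on their centre line; the grasp point (between the pads) lies 19 mm behind it (robot.pinch_z is the distance from the TCP to the grasp point, in m); x points along the fingers, y is the direction in which the jaws open and shut, and the axes are right-handed (so a half turn about x gives the same grasp; the last joint's range is limited). The gripper opens to 85 mm and grips with 20 to 120 N. Pads are 22 mm wide; open, the fingers measure 114 mm over their backs; the gripper's body (76 mm by 85 mm) begins 54 mm behind the grasp point. The pads swing forward as they close: fully open they stand 13 mm farther back than shut.
Start: joints at [1.179, 0.591, 0.048, 1.609, -0.033, 0.943, -0.034], TCP at [0.213, -0.693, 0.231] pointing down, gripper open.
Joint ranges: [-2.69, 2.69], [-0.47, 2.24], [-1.27, 1.36], [0.19, 2.51], [-1.53, 4.68], [0.08, 2.07], [-3.09, 3.09]. Speed limits (rad/s): [2.57, 2.57, 3.14, 3.14, 3.14, 3.14, 3.14].

## Interface

Orientations are given as a rotation vector (axis times angle).
In Python, from workcell import get_state, capture, calibration, robot gives the robot as it stands.
- The arm moves only by the tool carry_out, never from a script. Its argument "deltas" is one flat list of numbers, 7 for each row, row after row: the shift along the world's x, y, z in mm, then the turn, a rotation vector about the world's x, y, z in rad, then the opening, from 0 (shut) to 1 (fully open). In form: [x, y, z, ax, ay, az, fingers, x, y, z, ax, ay, az, fingers, ...]. A call has 1 to 12 rows; each row is the pose to reach, as a shift and turn from the pose commanded when the call began; what a row does not reach only later rows make up. A row lasts 1/8 s, in which the tool goes at most 62.5 mm and 10.7 degrees, less where a joint would pass 70% of its speed; a pose out of reach is approached as far as the arm can. A call with a gripper value outside its range is refused whole. The fingers move at their own pace and stop on an object; the grip force is fixed at half the most. Time passes only in rows, so rows that repeat a pose let the fingers close. It gives the time, the measured TCP pose, the force and the opening at its end, in the units of the state.
- get_state(): the state, without advancing time (a new reading comes with each control period).
- capture(name): name is "scene" or "top"; returns the picture (480x640x3 uint8, blue, green, red); there is no depth.
- calibration(name): a dict with "vfov" (degrees; the focal length in pixels is half the picture's height over the tangent of half this angle, whatever the lens; pixels are square), "cx", "cy" (the principal point, pixels), "origin" and "orientation" of the camera in the world. Camera axes: x right, y up, looking along -z (the intrinsics and any distortion apply to the point x, -y, -z); pixel columns grow to the right and rows downward; lengths in m; the calibration is good to about 2 mm. A picture is of the moment at which its call begins. calibration takes no time and is no camera call.
- robot.hand_in(): hands the job in, once; it reports no verdict.
The state is a dict: "t": time; "qpos": joint angles; "qd": joint speeds; "effort": joint torques, N m; "tcp_pos": TCP position; "ee_rot": TCP orientation; "force": force on the tool from outside, world axes, zero at the start; "moment": the same for the moment, N m; "opening": finger opening in m.
Only numpy, scipy, OpenCV 4.12 (cv2) and the standard library are available. Lean on these libraries where they do the work, as an engineer would, in place of code of your own. Each camera call takes 0.05 s, during which the arm holds its last target.

## Working session

There is one attempt and no reset: what is moved stays moved. The work goes in short steps, Python scripts to look and compute and a tool call to move; the robot and the scene stay as the last step left them, time stands still between calls to the robot, and variables do not carry over. Pictures are saved under pics/ and viewed, and the job is handed in when it is done.

Besides the shell and the picture viewer there is one more tool, called after "Request:" as name(argument=value, ...) on one line, values as JSON. carry_out: Moves the arm, as the interface text tells. Its arguments: {"type":"object","properties":{"deltas":{"type":"array","items":{"type":"number"}}},"required":["deltas"]}

```bash
mkdir -p pics; ls; python3 - <<'E'
from workcell import get_state, capture, calibration, robot
import cv2
for n in("scene","top"):
    cv2.imwrite(f"pics/{n}0.png",capture(n)); print(n,calibration(n))
print(get_state()); print(robot.pinch_z,[a for a in dir(robot) if a[0]!='_'])
E
```

```text
pics
scene {'vfov': 54.50008087348914, 'cx': 311.6285498333016, 'cy': 240.78745922912717, 'origin': array([1.51960813, 0.18706489, 0.93514155]), 'orientation': array([0.67448627, 0.79924764, 1.62366405])}
top {'vfov': 57.11186469246554, 'cx': 320.894201076591, 'cy': 236.15689684088423, 'origin': array([0.42289496, 0.00316597, 1.25800992]), 'orientation': array([ 0.07379673, -0.08837844, -1.57528418])}
{'t': 0.1, 'qpos': array([ 1.17851085,  0.59202681,  0.04831059,  1.60972478, -0.03331624,
        0.94275083, -0.03369535]), 'qd': array([-0.0004629 , -0.00087565,  0.0002216 , -0.00213863, -0.00016624,
        0.00117452, -0.00030971]), 'effort': array([ 6.10729519e-03, -5.49992466e+01,  1.55309781e+00, -1.98822320e+01,
        9.53242154e-03,  3.80655751e-03, -1.41189588e-05]), 'tcp_pos': array([ 0.21318952, -0.69213229,  0.23024433]), 'ee_rot': array([ 2.06108364,  0.31251093, -2.06195722]), 'force': array([-0.52012532, -0.5021451 ,  0.46768091]), 'moment': array([-0.00195832, -0.02306604,  0.01425108]), 'opening': 0.08507532716985629}
0.0187 ['Unreachable', 'hand_in', 'pinch_z']
```

View pics/scene0.png

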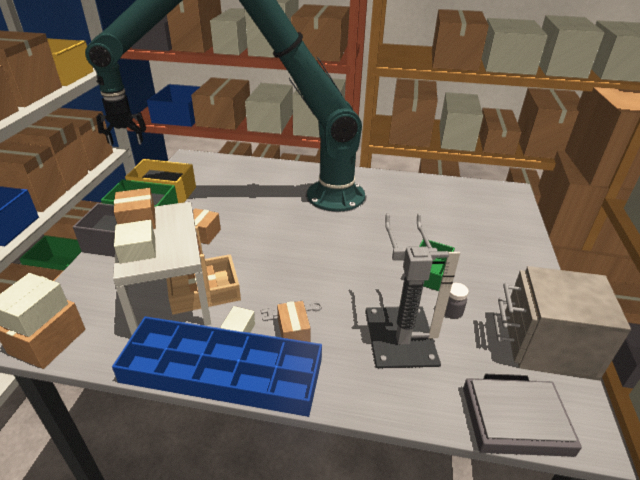

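View pics/top0.png

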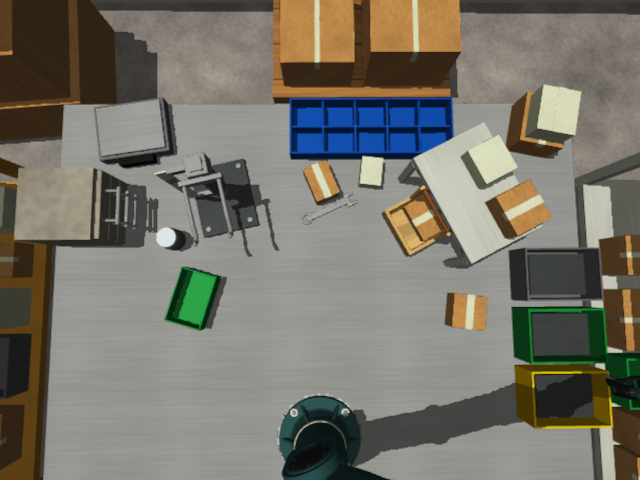

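The top view shows +x up and +y left: the shelf is at about (465,195), the tote's front end at about (415,225), the stand at (230,200), and the wrench, cartons and jar are nearby. I'll zoom in next.

```bash
cat > h.py <<'E'
import numpy as np, cv2
from scipy.spatial.transform import Rotation as R
from workcell import get_state, capture, calibration, robot
C={n:calibration(n) for n in("scene","top")}
def proj(n,p):
    c=C[n]; q=R.from_rotvec(c['orientation']).inv().apply(np.atleast_2d(p)-c['origin'])
    f=240/np.tan(np.radians(c['vfov']/2))
    return np.c_[c['cx']+f*q[:,0]/-q[:,2], c['cy']-f*q[:,1]/-q[:,2]]
def ray(n,u,v):
    c=C[n]; f=240/np.tan(np.radians(c['vfov']/2))
    d=R.from_rotvec(c['orientation']).apply([(u-c['cx'])/f,-(v-c['cy'])/f,-1]); return c['origin'],d/np.linalg.norm(d)
def at(n,u,v,z):
    o,d=ray(n,u,v); return o+d*(z-o[2])/d[2]
def two(a,b):
    o1,d1=ray("top",*a);o2,d2=ray("scene",*b)
    A=np.c_[d1,-d2]; s=np.linalg.lstsq(A,o2-o1,rcond=None)[0]
    p,q=o1+s[0]*d1,o2+s[1]*d2; return (p+q)/2,np.linalg.norm(p-q)
def crop(img,x0,y0,x1,y1,k,fn):
    cv2.imwrite(fn,cv2.resize(img[y0:y1,x0:x1],None,fx=k,fy=k,interpolation=cv2.INTER_CUBIC))
E
python3 - <<'E'
from h import *
t=cv2.imread("pics/top0.png");s=cv2.imread("pics/scene0.png")
crop(t,370,110,570,260,4,"pics/a.png");crop(t,150,140,290,245,5,"pics/b.png")
crop(s,100,190,260,310,5,"pics/c.png");crop(s,340,200,500,320+50,4,"pics/d.png")
print(proj("top",[[0,0,0],[0.213,-.693,.231]]),proj("scene",[[0,0,0],[0.213,-.693,.231]]))
E
```

```text
[[318.94120023 437.05885368]
 [622.45296505 372.28952336]] [[335.75484732 194.98777162]
 [126.57006082 146.94141836]]
```

View pics/a.png

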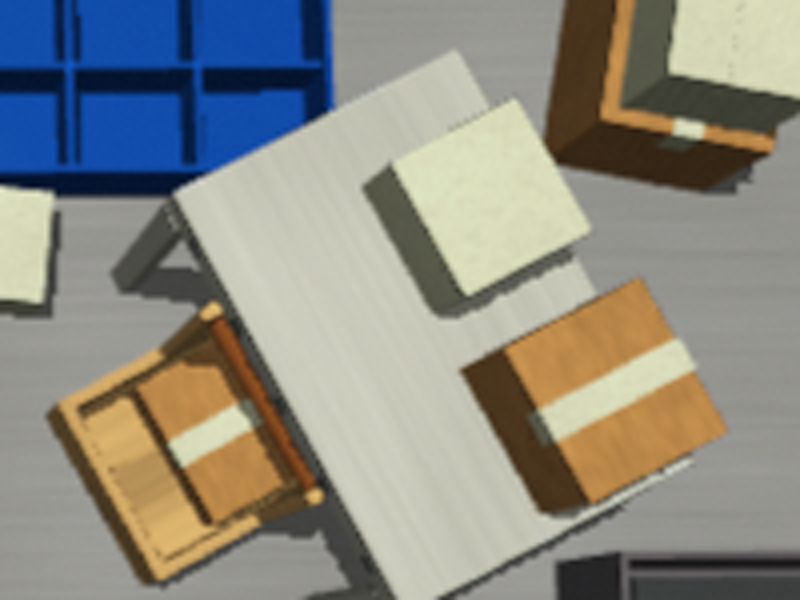

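View pics/b.png

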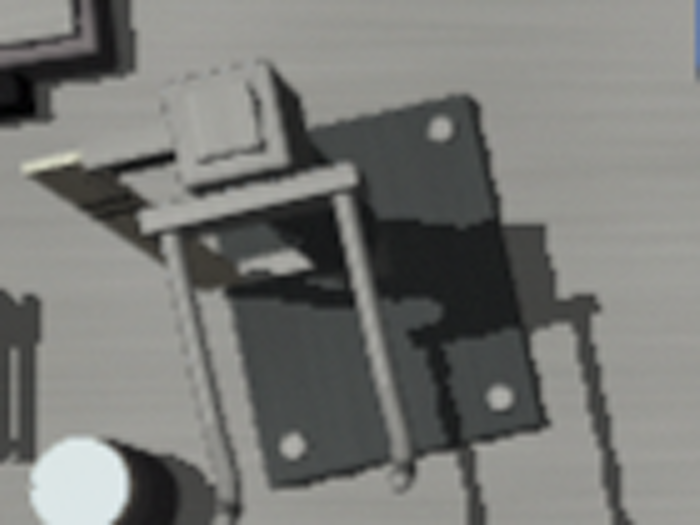

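View pics/c.png

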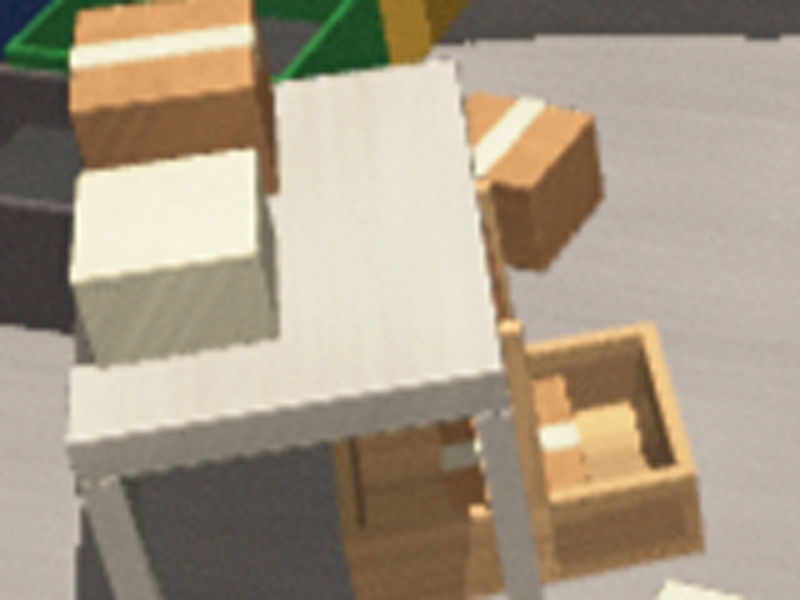

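View pics/d.png

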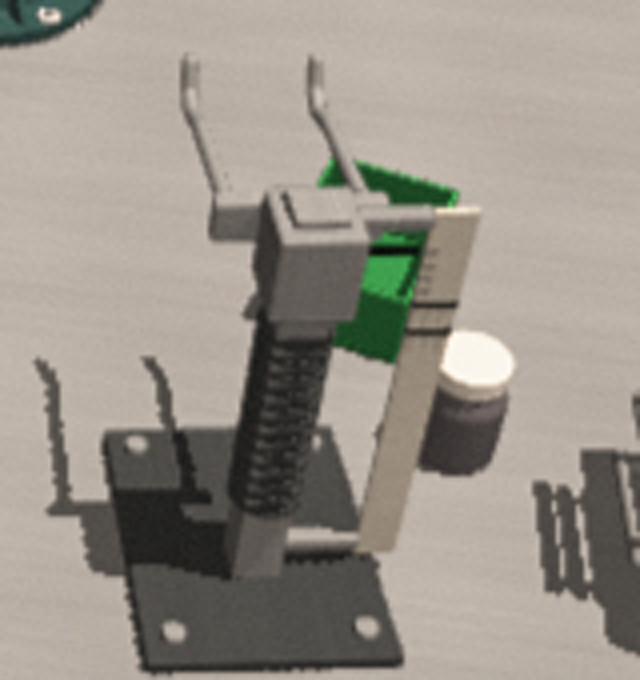

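```bash
python3 - <<'E'
from h import *
np.set_printoptions(precision=4,suppress=True)
A=lambda x,y,z: at("top",370+(x-.0)/4,110+y/4,z)
B=lambda x,y,z: at("top",150+x/5,140+y/5,z)
f1=A(172,195,.213);f2=A(400,600,.213);print("shelf",f1,f2,np.linalg.norm(f1-f2), np.degrees(np.arctan2(*(f1-f2)[1::-1])))
u1=A(213,310,.182);u2=A(318,495,.182);print("upr",u1,u2,(u1+u2)/2,np.linalg.norm(u1-u2),np.degrees(np.arctan2(*(u1-u2)[1::-1])))
w1=A(55,410,.06);w2=A(155,577,.06);print("front",w1,w2,(w1+w2)/2,np.linalg.norm(w1-w2))
h=[B(440,128,.012),B(500,398,.012),B(292,446,.012)];print("holes",h)
c=[B(470,97,.012),B(548,425,.012),B(272,488,.012)];print("corn",c,[np.linalg.norm(c[0]-c[1]),np.linalg.norm(c[1]-c[2])])
t=[B(400,475,.286),B(228,515,.286)];print("tips",t,np.linalg.norm(t[0]-t[1]), sum(t)/2)
# scene: d.png/4+(340,200)
for a,b in (((230,243),(387,214)),((195.6,243),(418.7,214.5))):
    pass
print("tips2", two((150+400/5,140+475/5),(340+188/4,200+58/4)), two((150+228/5,140+515/5),(340+314/4,200+58/4)))
print("upr2", two((370+213/4,110+310/4),(100+511/5,190+326/5)))
E
```

```text
shelf [ 0.719 -0.232  0.213] [ 0.4721 -0.3609  0.213 ] 0.2784608995980684 27.552785886781912
upr [ 0.6545 -0.2625  0.182 ] [ 0.5385 -0.3237  0.182 ] [ 0.5965 -0.2931  0.182 ] 0.13118690630370583 27.814894342164838
front [ 0.6113 -0.1816  0.06  ] [ 0.496  -0.2474  0.06  ] [ 0.5537 -0.2145  0.06  ] 0.1327652756182085
holes [array([0.7577, 0.2289, 0.012 ]), array([0.6004, 0.1928, 0.012 ]), array([0.5735, 0.3104, 0.012 ])]
corn [array([0.776 , 0.2118, 0.012 ]), array([0.5847, 0.1653, 0.012 ]), array([0.5496, 0.3212, 0.012 ])] [np.float64(0.1968000942965245), np.float64(0.15982013122074532)]
tips [array([0.5272, 0.1949, 0.286 ]), array([0.5099, 0.2704, 0.286 ])] 0.07747869454644646 [0.5185 0.2327 0.286 ]
tips2 (array([0.5274, 0.196 , 0.2837]), np.float64(0.0012617693306068256)) (array([0.5101, 0.273 , 0.2825]), np.float64(0.0031489352054377205))
upr2 (array([ 0.6542, -0.2603,  0.1798]), np.float64(0.0055683256062872295))
```

```bash
python3 - <<'E'
from h import *
np.set_printoptions(precision=4,suppress=True)
s=get_state();print(R.from_rotvec(s['ee_rot']).as_matrix())
a=np.radians(-62.1);x=np.r_[np.cos(a),np.sin(a),0];y=np.r_[-x[1],x[0],0];z=np.r_[0,0,1]
bar=np.r_[.5965,-.2931,0]
P=lambda X,Y,Z: bar+X*x+Y*y+Z*z
pts=[P(-.095,.07,.06),P(-.095,-.07,.06),P(-.095,.07,0),P(-.095,-.07,0),P(0,.061,.16),P(0,-.061,.16),P(-.086,.061,.06),P(-.086,-.061,.06),P(.015,.0655,.182),P(-.015,.0655,.182)]
for n in C:
    print(n,proj(n,pts))
img=cv2.imread("pics/top0.png")
o=cv2.resize(img[110:260,370:570],None,fx=4,fy=4)
for u,v in proj("top",pts): cv2.circle(o,(int((u-370)*4),int((v-110)*4)),3,(255,0,255),-1)
o2=cv2.resize(img[140:245,150:290],None,fx=5,fy=5)
a=np.radians(13);x=np.r_[np.cos(a),np.sin(a),0];y=np.r_[-x[1],x[0],0];st=np.r_[.5448,.2388,.27]
pts=[st+X*x+Y*y+Z*z for X,Y,Z in[(-.027,.04,.016),(-.027,-.04,.016),(0,.04,-.008),(0,-.04,-.008),(.08,.04,-.008),(.08,-.04,-.008),(.15-.015,-.015,.032),(.15+.015,-.015,.032),(.15+.015,.015,.032),(.135,.015,.032)]]
for u,v in proj("top",pts): cv2.circle(o2,(int((u-150)*5),int((v-140)*5)),3,(255,0,255),-1)
i3=cv2.imread("pics/scene0.png");o3=cv2.resize(i3[200:370,340:500],None,fx=4,fy=4)
for u,v in proj("scene",pts): cv2.circle(o3,(int((u-340)*4),int((v-200)*4)),3,(255,0,255),-1)
cv2.imwrite("pics/o1.png",o);cv2.imwrite("pics/o2.png",o2);cv2.imwrite("pics/o3.png",o3[:400])
E
```

```text
[[-0.0007  0.2944 -0.9557]
 [ 0.002  -0.9557 -0.2944]
 [-1.     -0.0021  0.0001]]
scene [[241.0102 283.5516]
 [232.6815 253.2534]
 [242.7272 299.1873]
 [234.4813 268.4928]
 [201.099  259.8223]
 [196.1746 233.2867]
 [237.2204 282.0711]
 [230.1688 255.5962]
 [194.2265 255.3095]
 [206.053  253.249 ]]
top [[381.8215 211.5862]
 [406.7869 256.3998]
 [378.7784 214.8801]
 [402.5326 257.6037]
 [422.0232 190.9273]
 [445.9947 233.0721]
 [386.2674 212.91  ]
 [408.0387 251.9316]
 [428.4564 184.7461]
 [417.9902 190.3449]]
```

View pics/o1.png

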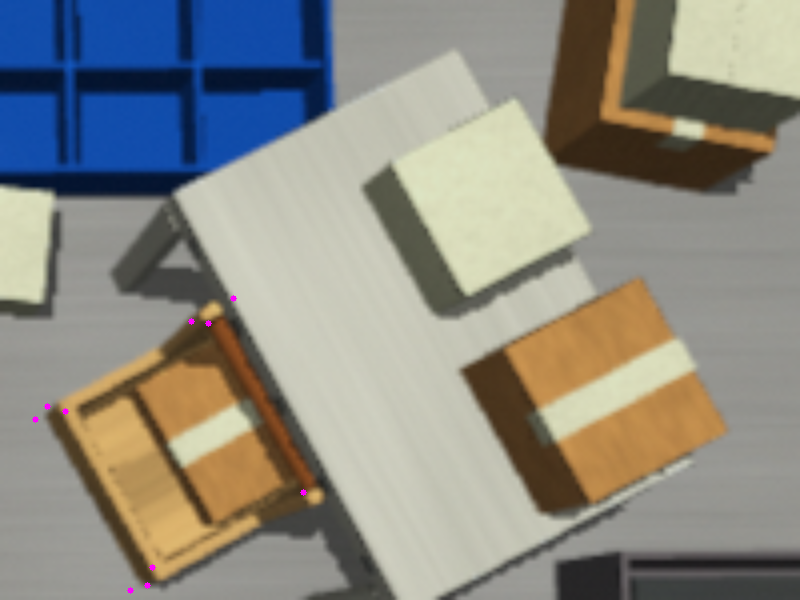

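View pics/o2.png

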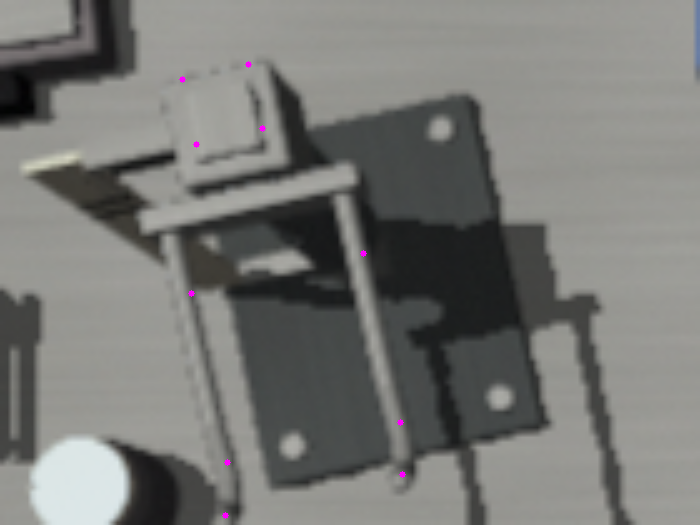

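View pics/o3.png

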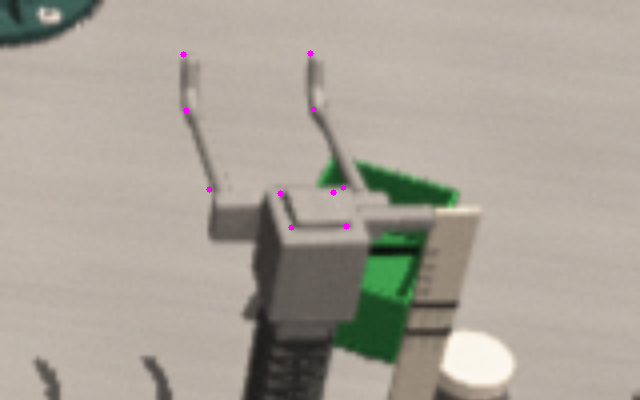

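The projected model fits the hook to within about 2 px. The tote sits about 6 mm deeper than my first estimate: bar ≈ (0.599,-0.298), front wall ≈ (0.557,-0.218), yaw ≈ -61.5°. The seat is ≈ (0.545,0.239), yaw 13°. I'll swing round in front of the shelf.

Request:
carry_out(deltas=[10, 26, 10, 0, 0, 0.01, 0.45, 25, 66, 20, 0, 0, 0.03, 0.45, 41, 108, 20, 0, 0, 0.05, 0.45, 57, 150, 20, 0, 0, 0.07, 0.45, 73, 192, 20, 0, 0, 0.09, 0.45, 89, 235, 20, 0, 0, 0.11, 0.45, 105, 277, 20, 0, 0, 0.13, 0.45, 121, 320, 20, 0, 0, 0.15, 0.45, 140, 365, 20, 0, 0, 0.17, 0.45, 160, 405, 20, 0, 0, 0.19, 0.45, 180, 435, 20, 0, 0, 0.199, 0.45, 205, 455, 20, 0, 0, 0.199, 0.45])

```text
t: 1.6
tcp_pos: [0.4182, -0.236, 0.2511]
ee_rot: [1.941, 0.496, -1.943]
force: [0.8, -0.4, -1.1]
opening: 0.0384
```

Request:
carry_out(deltas=[40, 5, 0, 0, 0, 0, 0.45, 80, 11, 0, 0, 0, 0, 0.45, 115, 16, 0, 0, 0, 0, 0.45, 138, 18, -10, 0, 0, 0, 0.45, 138, 18, -30, 0, 0, 0, 0.45, 138, 18, -60, 0, 0, 0, 0.45, 138, 18, -90, 0, 0, 0, 0.45, 138, 18, -115, 0, 0, 0, 0.45, 138, 18, -120, 0, 0, 0, 0.45])

```text
t: 2.72
tcp_pos: [0.554, -0.2197, 0.1289]
ee_rot: [1.939, 0.496, -1.949]
force: [-0.1, -0.4, 0.2]
opening: 0.0385
```

```bash
python3 - <<'E'
from h import *
np.set_printoptions(precision=4,suppress=True)
t=capture("top");s=capture("scene");S=get_state();print(S['t'],S['tcp_pos'],S['opening'],R.from_rotvec(S['ee_rot']).as_matrix()[:,1])
crop(t,370,130,520,270,4,"pics/e.png");crop(s,150,190,290,310,5,"pics/f.png")
E
```

```text
2.825 [ 0.5557 -0.22    0.1306] 0.03846822780917434 [ 0.4772 -0.8788 -0.0012]
```

View pics/e.png

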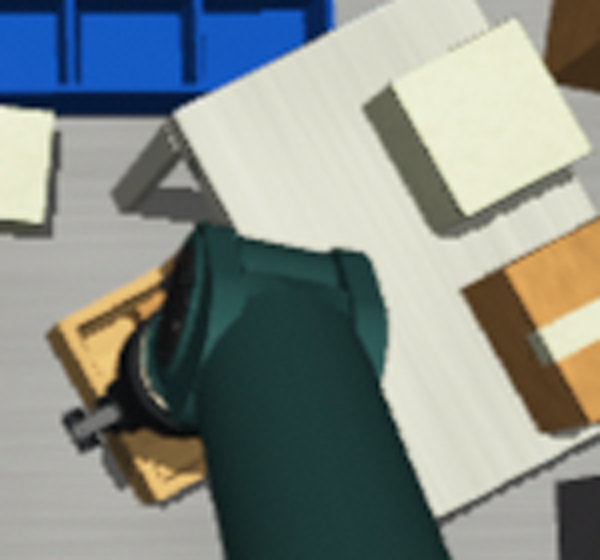

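View pics/f.png

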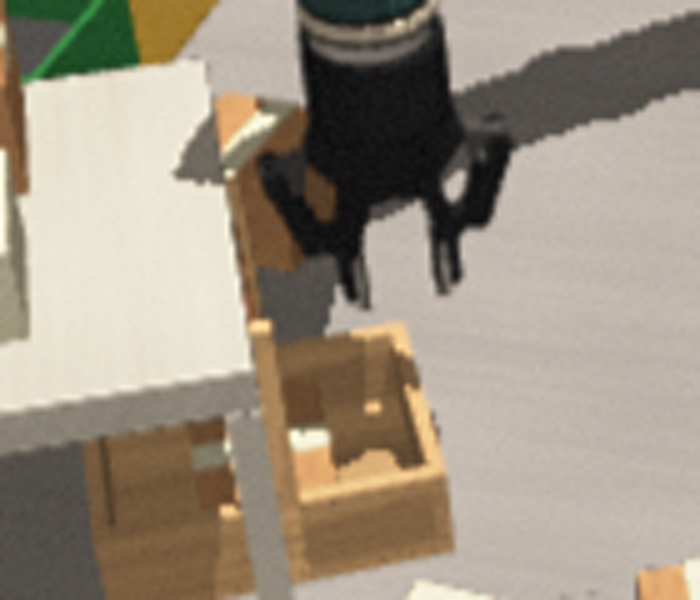

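```bash
python3 - <<'E'
from h import *
s=capture("scene");t=capture("top");cv2.imwrite("pics/g.png",s);crop(t,300,110,570,470,1.6,"pics/g2.png")
E
```

```text
(no output)
```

View pics/g.png

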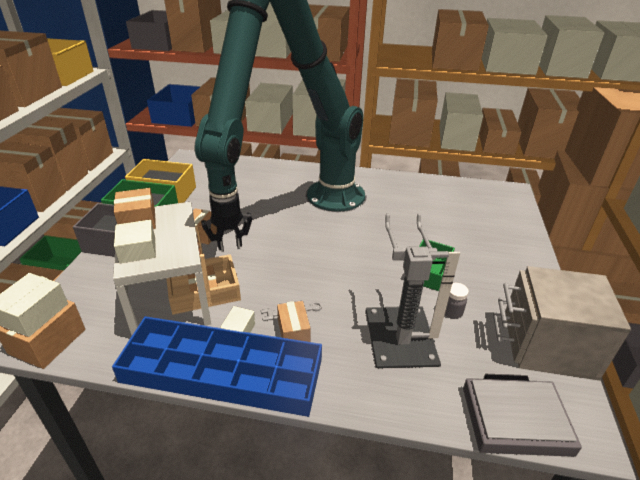

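View pics/g2.png

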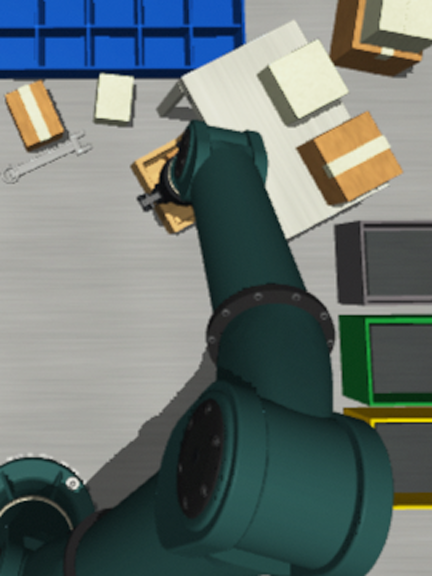

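The wrist sits well above the shelf boxes and the open fingers straddle the front wall. I'll lower and grip.

Request:
carry_out(deltas=[0, 0, -30, 0, 0, 0, 0.45, 0, 0, -60, 0, 0, 0, 0.45, 0, 0, -85, 0, 0, 0, 0.45, 0, 0, -100, 0, 0, 0, 0.45, 0, 0, -100, 0, 0, 0, 0.45, 0, 0, -100, 0, 0, 0, 0.2, 0, 0, -100, 0, 0, 0, 0.0, 0, 0, -100, 0, 0, 0, 0, 0, 0, -100, 0, 0, 0, 0, 0, 0, -100, 0, 0, 0, 0])

```text
t: 4.18
tcp_pos: [0.557, -0.2198, 0.0326]
ee_rot: [1.944, 0.493, -1.941]
force: [-0.1, 1.2, 6.4]
opening: 0.0081
```

```bash
python3 - <<'E'
from h import *
np.set_printoptions(precision=4,suppress=True)
t=capture("top");s=capture("scene");S=get_state();print(S['t'],S['tcp_pos'],S['opening'],S['force'],R.from_rotvec(S['ee_rot']).as_matrix()[:,1])
crop(s,150,190,290,310,5,"pics/f2.png")
E
```

```text
4.275 [ 0.557  -0.2198  0.0326] 0.008019817077318518 [-0.7352  0.9004  6.36  ] [ 0.4775 -0.8786  0.0009]
```

View pics/f2.png

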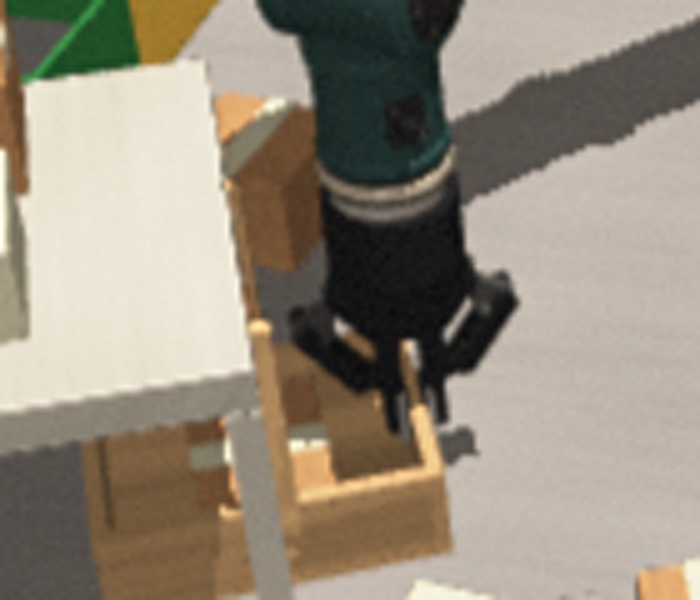

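The wall is gripped (8 mm opening). Now I'll draw it straight out.

Request:
carry_out(deltas=[-2, 4, 0, 0, 0, 0, 0, -6, 11, 0, 0, 0, 0, 0, -12, 22, 0, 0, 0, 0, 0, -18, 33, 0, 0, 0, 0, 0, -24, 44, 0, 0, 0, 0, 0, -30, 55, 0, 0, 0, 0, 0, -36, 66, 0, 0, 0, 0, 0, -42, 77, 0, 0, 0, 0, 0, -48, 88, 0, 0, 0, 0, 0, -54, 99, 0, 0, 0, 0, 0, -59, 108, 0, 0, 0, 0, 0, -60, 110, 0, 0, 0, 0, 0])

```text
t: 5.78
tcp_pos: [0.4992, -0.1115, 0.0325]
ee_rot: [1.947, 0.489, -1.936]
force: [2.8, -5.3, 5.9]
opening: 0.0078
```

```bash
python3 - <<'E'
from h import *
np.set_printoptions(precision=4,suppress=True)
t=capture("top");s=capture("scene");S=get_state();print(S['t'],S['tcp_pos'],S['opening'],S['force'],R.from_rotvec(S['ee_rot']).as_matrix()[:,1])
crop(t,340,130,500,280,4,"pics/e3.png");crop(s,150,190,290,310,5,"pics/f3.png")
E
```

```text
5.875 [ 0.4992 -0.1114  0.0325] 0.007891452851562281 [ 2.1401 -3.9712  6.8082] [ 0.4769 -0.8789  0.0047]
```

View pics/e3.png

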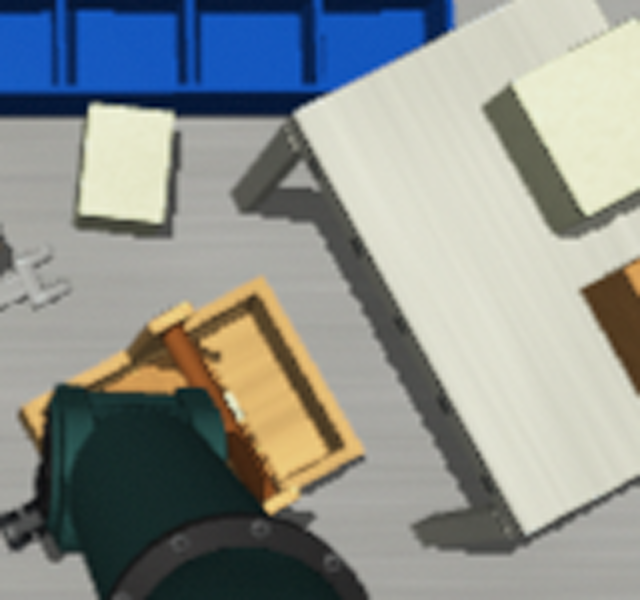

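View pics/f3.png

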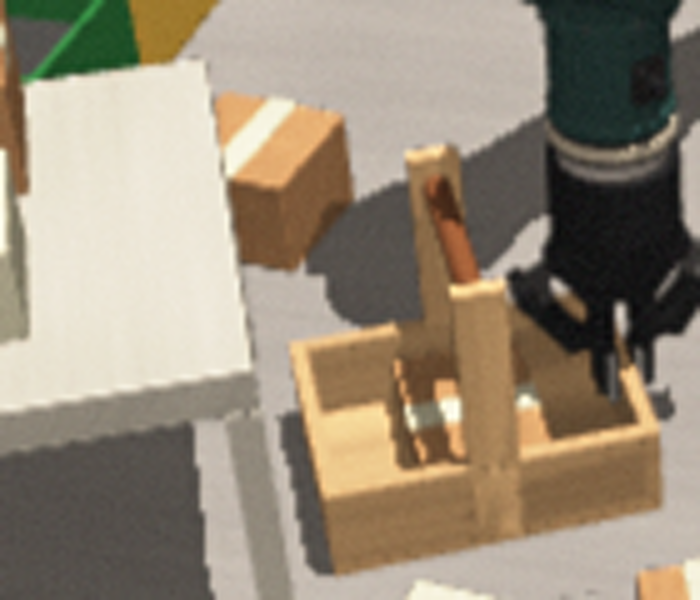

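The tote has slid out and now I release and rise straight up.

Request:
carry_out(deltas=[0, 0, 0, 0, 0, 0, 0.2, 0, 0, 0, 0, 0, 0, 0.42, 0, 0, 0, 0, 0, 0, 0.42, 0, 0, 20, 0, 0, 0, 0.42, 0, 0, 60, 0, 0, 0, 0.42, 0, 0, 110, 0, 0, 0, 0.42, 0, 0, 160, 0, 0, 0, 0.5, 0, 0, 200, 0, 0, 0, 0.6, -30, 0, 220, 0, 0, 0, 0.6, -60, 10, 220, 0, 0, 0, 0.6, -80, 20, 220, 0, 0, 0, 0.6, -80, 20, 220, 0, 0, 0, 0.6])

```text
t: 7.38
tcp_pos: [0.4142, -0.0892, 0.2509]
ee_rot: [1.94, 0.496, -1.944]
force: [0.1, -1.2, -0.0]
opening: 0.0513
```

```bash
python3 - <<'E'
from h import *
np.set_printoptions(precision=4,suppress=True)
t=capture("top");s=capture("scene");S=get_state();print(S['t'],S['tcp_pos'],S['opening'],S['force'],R.from_rotvec(S['ee_rot']).as_matrix()[:,1])
cv2.imwrite("pics/top4.png",t);cv2.imwrite("pics/scene4.png",s)
crop(t,335,170,455,290,5,"pics/e4.png");crop(s,190,200,290,310,5,"pics/f4.png")
E
```

```text
7.475 [ 0.4171 -0.0899  0.2514] 0.05130688637724017 [ 0.3068  0.0276 -0.5903] [ 0.4778 -0.8785  0.0006]
```

View pics/e4.png

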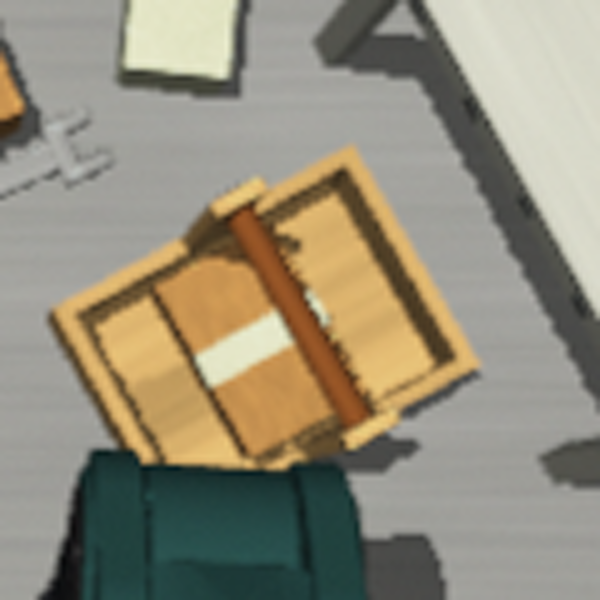

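View pics/f4.png

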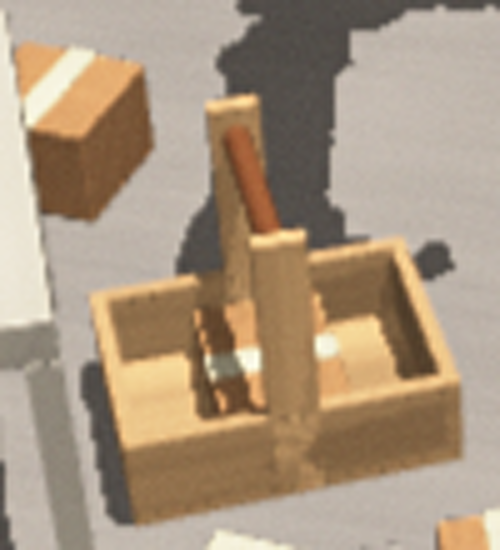

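```bash
python3 - <<'E'
from h import *
np.set_printoptions(precision=4,suppress=True)
t=cv2.imread("pics/top4.png");b,g,r=[t[...,i].astype(int) for i in range(3)]
m=((r>90)&(g<0.5*r)&(b<0.35*r)).astype(np.uint8); m[:170]=0;m[260:]=0;m[:,:370]=0;m[:,:]*=1;m[:,420:]=0
k,l,st,_=cv2.connectedComponentsWithStats(m);i=1+np.argmax(st[1:,4]);ys,xs=np.where(l==i);print(st[i])
P=np.array([at("top",u+.0,v+.0,.163) for u,v in zip(xs,ys)])[:,:2]
c=P.mean(0);d=np.linalg.svd(P-c)[2][0];d*=np.sign(d[0]);pr=(P-c)@d;print("bar",c,np.degrees(np.arctan2(d[1],d[0])),np.ptp(pr))
E=lambda x,y:at("top",335+x/5,170+y/5,.182)
u1,u2=E(243,197),E(372,430);print((u1+u2)/2,np.linalg.norm(u1-u2),np.degrees(np.arctan2(*(u1-u2)[1::-1])))
f=np.array([.5956,-.2965]);n=np.array([.469,-.883]);print("clear",(f-c)@n)
E2=lambda x,y:at("top",335+x/5,170+y/5,.06)
a,bb=E2(352,148),E2(480,372);print("back wall",a,bb,np.linalg.norm(a-bb),np.degrees(np.arctan2(*(a-bb)[1::-1])),((a+bb)/2)[:2]-.095*n)
print(two((335+243/5,170+197/5),(190+277/5,200+238/5)))
E
```

```text
Traceback (most recent call last):
ValueError: attempt to get argmax of an empty sequence
```

```bash
python3 - <<'E'
from h import *
np.set_printoptions(precision=4,suppress=True)
t=cv2.imread("pics/top4.png");hsv=cv2.cvtColor(t,cv2.COLOR_BGR2HSV);print(t[229,395],hsv[229,395],hsv[235,380],hsv[200,404])
b,g,r=[t[...,i].astype(int) for i in range(3)]
m=((r>80)&(g<0.58*r)&(b<0.45*r)).astype(np.uint8); m[:170]=0;m[260:]=0;m[:,:375]=0;m[:,420:]=0
k,l,st,_=cv2.connectedComponentsWithStats(m);i=1+np.argmax(st[1:,4]);ys,xs=np.where(l==i);print(st[i])
P=np.array([at("top",u+.0,v+.0,.163) for u,v in zip(xs,ys)])[:,:2]
c=P.mean(0);d=np.linalg.svd(P-c)[2][0];d*=np.sign(d[0]);pr=(P-c)@d;print("bar",c,np.degrees(np.arctan2(d[1],d[0])),np.ptp(pr))
E=lambda x,y:at("top",335+x/5,170+y/5,.182)
u1,u2=E(243,197),E(372,430);print((u1+u2)/2,np.linalg.norm(u1-u2),np.degrees(np.arctan2(*(u1-u2)[1::-1])))
f=np.array([.5956,-.2965]);n=np.array([.469,-.883]);print("clear",(f-c)@n)
E2=lambda x,y:at("top",335+x/5,170+y/5,.06)
a,bb=E2(352,148),E2(480,372);print("back wall",a,bb,np.linalg.norm(a-bb),np.degrees(np.arctan2(*(a-bb)[1::-1])),((a+bb)/2)[:2]-.095*n)
print(two((335+243/5,170+197/5),(190+277/5,200+238/5)))
E
```

```text
[ 36  66 109] [ 12 171 109] [ 17 153 195] [ 19 129 216]
[381 211  27  44 233]
bar [ 0.5444 -0.1906] 28.560561541791028 0.11974797028954891
[ 0.5421 -0.193   0.182 ] 0.1306175450481403 27.718134797727135
clear 0.11749354219719604
back wall [ 0.647  -0.2422  0.06  ] [ 0.5226 -0.309   0.06  ] 0.14123794440467818 28.229138195010975 [ 0.5403 -0.1918]
(array([ 0.6   , -0.161 ,  0.1784]), np.float64(0.0043592800925218176))
```

Bar at about (0.543,-0.1915), bar axis 28.3°, roughly 117 mm clear of the board, and the tote stands free. It agrees with the position expected from the grip, (0.5424,-0.191). Next I go over the bar and grip it.

Request:
carry_out(deltas=[30, -25, 0, 0, 0, 0, 0.6, 65, -55, 0, 0, 0, 0, 0.6, 100, -80, 0, 0, 0, 0, 0.6, 120, -97, 0, 0, 0, 0, 0.6, 126, -101, -10, 0, 0, 0, 0.6, 126, -101, -40, 0, 0, 0, 0.6, 126, -101, -75, 0, 0, 0, 0.6, 126, -101, -100, 0, 0, 0, 0.6, 126, -101, -109, 0, 0, 0, 0.6, 126, -101, -109, 0, 0, 0, 0.6, 126, -101, -109, 0, 0, 0, 0.6])

```text
t: 8.85
tcp_pos: [0.5432, -0.1909, 0.1432]
ee_rot: [1.944, 0.493, -1.941]
force: [-0.3, 0.7, 0.1]
opening: 0.0514
```

```bash
python3 - <<'E'
from h import *
np.set_printoptions(precision=4,suppress=True)
s=capture("scene");S=get_state();print(S['t'],S['tcp_pos'],S['opening'],S['force'],R.from_rotvec(S['ee_rot']).as_matrix()[:,1])
crop(s,170,170,290,310,5,"pics/f5.png")
E
```

```text
8.9 [ 0.5432 -0.191   0.1434] 0.051320727124110406 [-0.5863  0.11   -0.3895] [ 0.4775 -0.8786  0.0015]
```

View pics/f5.png

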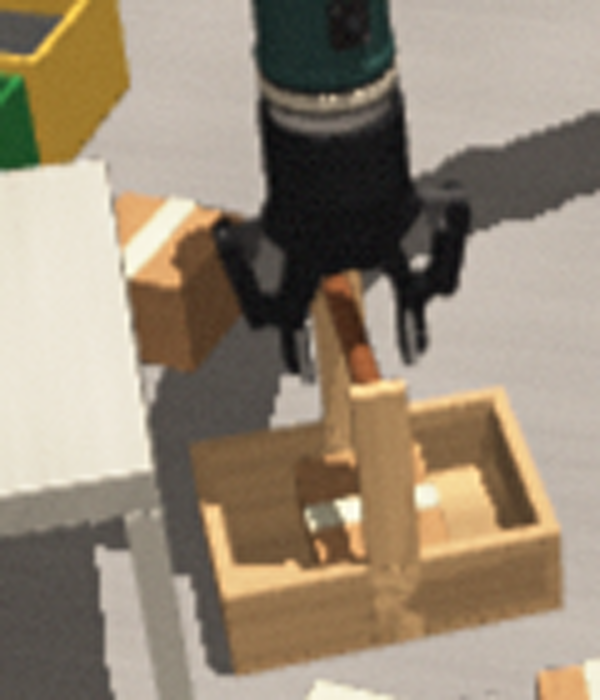

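The fingers straddle the bar centrally. I'll close and then lift.

Request:
carry_out(deltas=[0, 0, -2, 0, 0, 0, 0.3, 0, 0, -2, 0, 0, 0, 0.0, 0, 0, -2, 0, 0, 0, 0, 0, 0, -2, 0, 0, 0, 0, 0, 0, -2, 0, 0, 0, 0, 0, 0, -2, 0, 0, 0, 0, 0, 0, 5, 0, 0, 0, 0, 0, 0, 15, 0, 0, 0, 0, 0, 0, 30, 0, 0, 0, 0, 0, 0, 45, 0, 0, 0, 0, 0, 0, 60, 0, 0, 0, 0, 0, 0, 65, 0, 0, 0, 0])

```text
t: 10.4
tcp_pos: [0.5433, -0.1912, 0.209]
ee_rot: [1.945, 0.492, -1.94]
force: [-0.4, 0.1, -5.6]
opening: 0.0142
```

```bash
python3 - <<'E'
from h import *
np.set_printoptions(precision=4,suppress=True)
s=capture("scene");S=get_state();print(S['t'],S['tcp_pos'],S['opening'],S['force'],R.from_rotvec(S['ee_rot']).as_matrix()[:,1])
crop(s,170,140,300,310,4,"pics/f6.png")
E
```

```text
10.45 [ 0.5433 -0.1911  0.209 ] 0.014328305094398934 [ 0.0359  0.4669 -4.7201] [ 0.4775 -0.8787  0.0019]
```

View pics/f6.png

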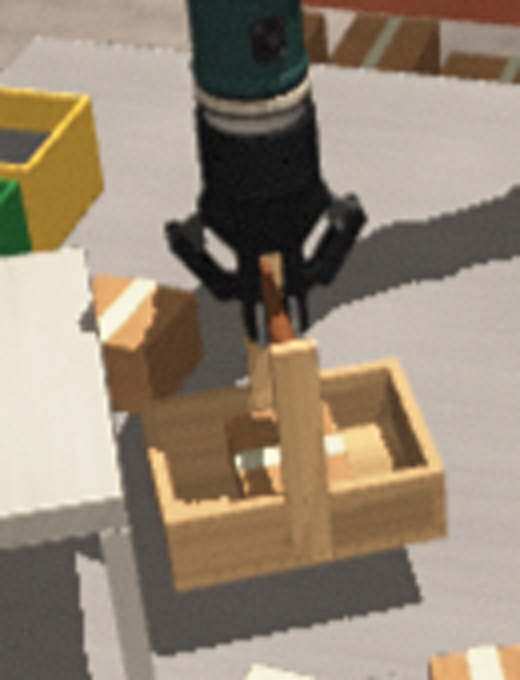

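It is lifted level. Next I carry it up and round to in front of the hook, turning by 1.30 rad.

Request:
carry_out(deltas=[0, 3, 15, 0, 0, 0.0, 0, -5, 10, 40, 0, 0, 0.02, 0, -15, 25, 65, 0, 0, 0.08, 0, -27, 45, 78, 0, 0, 0.16, 0, -40, 70, 81, 0, 0, 0.26, 0, -53, 98, 81, 0, 0, 0.36, 0, -65, 128, 81, 0, 0, 0.46, 0, -75, 158, 81, 0, 0, 0.56, 0, -84, 188, 81, 0, 0, 0.66, 0, -91, 218, 81, 0, 0, 0.76, 0, -94, 240, 81, 0, 0, 0.83, 0, -95, 250, 81, 0, 0, 0.87, 0])

```text
t: 11.95
tcp_pos: [0.4476, 0.0611, 0.2884]
ee_rot: [1.354, 1.109, -1.353]
force: [1.0, -0.3, -3.9]
opening: 0.0141
```

Request:
carry_out(deltas=[-2, 10, 0, 0, 0, 0.04, 0, -4, 28, 0, 0, 0, 0.1, 0, -5, 50, 0, 0, 0, 0.16, 0, -5, 75, 0, 0, 0, 0.23, 0, -4, 100, 0, 0, 0, 0.3, 0, -3, 123, 0, 0, 0, 0.36, 0, -1, 142, 0, 0, 0, 0.4, 0, -1, 153, 0, 0, 0, 0.42, 0, -1, 157, 0, 0, 0, 0.43, 0, -1, 157, 0, 0, 0, 0.43, 0, -1, 157, 0, 0, 0, 0.43, 0])

```text
t: 13.32
tcp_pos: [0.4464, 0.215, 0.2881]
ee_rot: [1.04, 1.307, -1.042]
force: [-0.4, 0.3, -4.8]
opening: 0.0138
```

```bash
python3 - <<'E'
from h import *
np.set_printoptions(precision=4,suppress=True)
t=capture("top");s=capture("scene");S=get_state();print(S['t'],S['tcp_pos'],S['opening'],S['force'],R.from_rotvec(S['ee_rot']).as_matrix()[:,1])
cv2.imwrite("pics/top7.png",t);cv2.imwrite("pics/scene7.png",s)
crop(t,150,140,310,290,4,"pics/e7.png");crop(s,330,120,480,290,4,"pics/f7.png")
E
```

```text
13.425 [0.4465 0.2153 0.2882] 0.013834049467182488 [ 0.8012 -1.1747 -4.8356] [ 0.9746  0.2238 -0.0002]
```

View pics/e7.png

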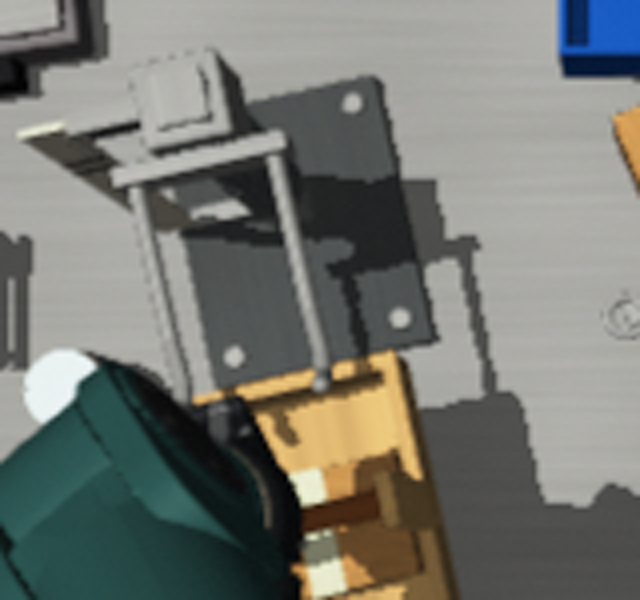

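View pics/f7.png

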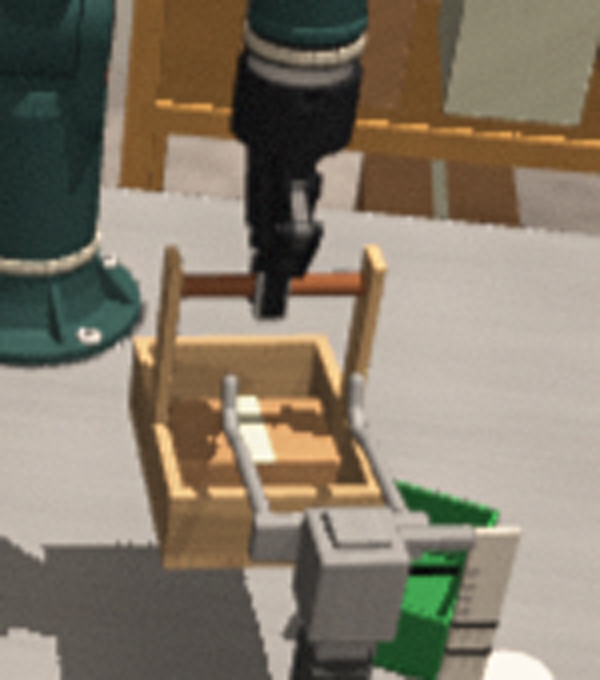

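```bash
python3 - <<'E'
from h import *
np.set_printoptions(precision=2,suppress=True)
a=np.radians(13);x=np.r_[np.cos(a),np.sin(a),0];y=np.r_[-x[1],x[0],0];z=np.r_[0,0,1]
b=np.r_[.4465,.2153,.2882+.0187]
pts=[b+X*x+Y*y+Z*z for X,Y,Z in[(0,.061,0),(0,-.061,0),(0,.0655,.022),(0,-.0655,.022),(.095,.07,-.1),(.095,-.07,-.1),(.095,.07,-.16),(.095,-.07,-.16)]]
for n in C: print(n,proj(n,pts))
o=cv2.resize(cv2.imread("pics/scene7.png")[120:290,330:480],None,fx=4,fy=4)
for u,v in proj("scene",pts): cv2.circle(o,(int((u-330)*4+2),int((v-120)*4+2)),3,(255,0,255),-1)
cv2.imwrite("pics/o7.png",o)
o=cv2.resize(cv2.imread("pics/top7.png")[140:290,150:310],None,fx=4,fy=4)
for u,v in proj("top",pts): cv2.circle(o,(int((u-150)*4+2),int((v-140)*4+2)),3,(255,0,255),-1)
cv2.imwrite("pics/o7t.png",o)
E
```

```text
scene [[420.18 190.75]
 [373.8  191.27]
 [423.18 183.4 ]
 [372.83 183.94]
 [426.02 243.12]
 [372.13 243.95]
 [422.46 261.03]
 [370.13 261.91]]
top [[190.09 278.02]
 [245.82 264.84]
 [184.97 278.43]
 [246.24 263.95]
 [190.32 240.37]
 [247.68 226.97]
 [197.11 242.59]
 [251.38 229.9 ]]
```

View pics/o7.png

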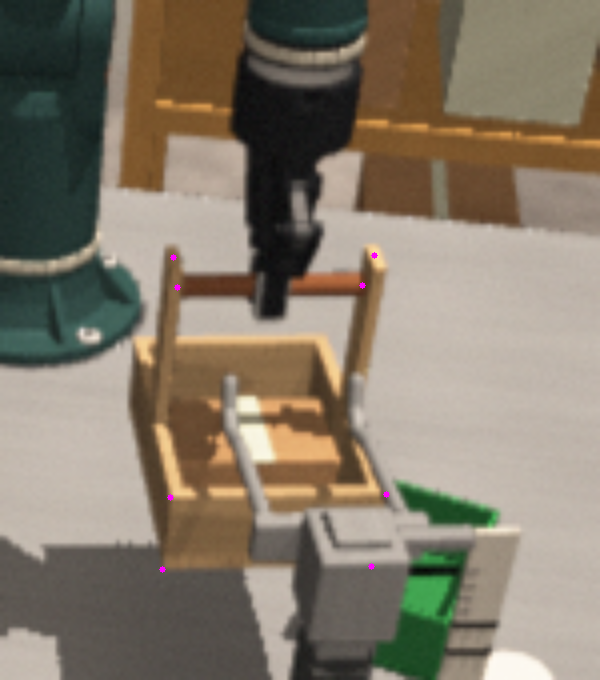

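View pics/o7t.png

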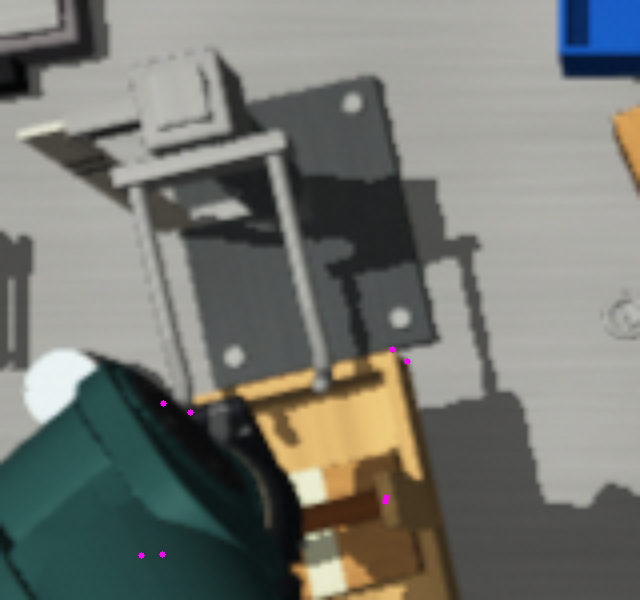

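The projected tote pose fits both images within 1–2 px. Laterally it is centred to about 1 mm, and the bar is about 37 mm above the seat. I'll slide it in over the tips.

Request:
carry_out(deltas=[5, 1, 0, 0, 0, 0, 0, 15, 4, 0, 0, 0, 0, 0, 28, 7, 0, 0, 0, 0, 0, 42, 10, 0, 0, 0, 0, 0, 56, 13, 0, 0, 0, 0, 0, 70, 16, 0, 0, 0, 0, 0, 82, 19, 0, 0, 0, 0, 0, 91, 22, 0, 0, 0, 0, 0, 97, 23, 0, 0, 0, 0, 0, 97, 23, 0, 0, 0, 0, 0, 97, 23, 0, 0, 0, 0, 0])

```text
t: 14.8
tcp_pos: [0.5428, 0.239, 0.2882]
ee_rot: [1.04, 1.308, -1.041]
force: [0.2, -0.2, -4.4]
opening: 0.0136
```

```bash
python3 - <<'E'
from h import *
np.set_printoptions(precision=4,suppress=True)
t=capture("top");s=capture("scene");S=get_state();print(S['t'],S['tcp_pos'],S['opening'],S['force'],R.from_rotvec(S['ee_rot']).as_matrix()[:,1])
crop(t,150,140,310,290,4,"pics/e8.png");crop(s,330,140,480,300,4,"pics/f8.png")
E
```

```text
14.9 [0.5429 0.239  0.2883] 0.014080641359470599 [ 0.1179  0.3437 -4.8396] [ 0.9743  0.2254 -0.0005]
```

View pics/e8.png

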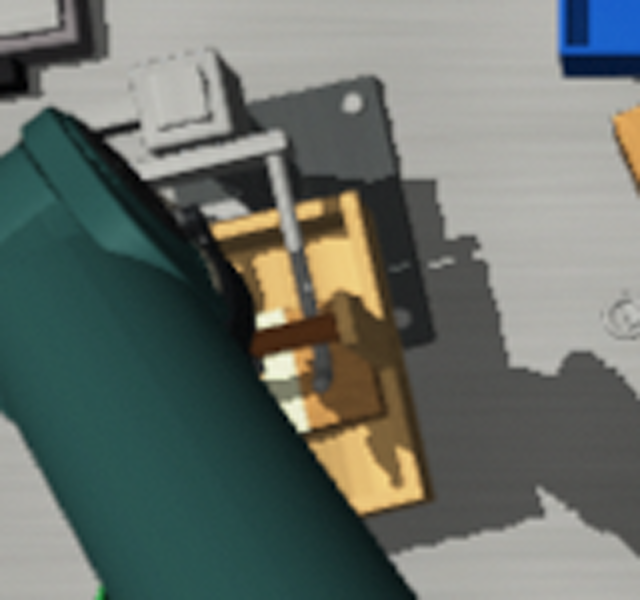

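View pics/f8.png

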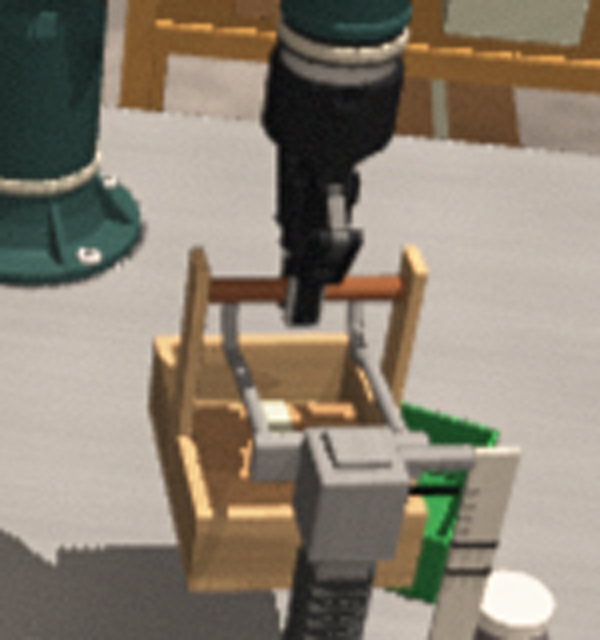

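The bar is over both prongs with the tips in front of it. I'll lower on and pull in steps.

Request:
carry_out(deltas=[0, 0, -6, 0, 0, 0, 0, 0, 0, -16, 0, 0, 0, 0, 0, 0, -25, 0, 0, 0, 0, 0, 0, -32, 0, 0, 0, 0, 0, 0, -38, 0, 0, 0, 0, 0, 0, -44, 0, 0, 0, 0, 0, 0, -50, 0, 0, 0, 0, 0, 0, -56, 0, 0, 0, 0, 0, 0, -62, 0, 0, 0, 0, 0, 0, -67, 0, 0, 0, 0, 0, 0, -70, 0, 0, 0, 0, 0, 0, -70, 0, 0, 0, 0])

```text
t: 16.4
tcp_pos: [0.5433, 0.2391, 0.2184]
ee_rot: [1.04, 1.308, -1.041]
force: [-2.9, -2.5, 5.4]
opening: 0.014
```

```bash
python3 - <<'E'
from h import *
np.set_printoptions(precision=4,suppress=True)
t=capture("top");s=capture("scene");S=get_state();print(S['t'],S['tcp_pos'],S['opening'],S['force'],S['moment'],R.from_rotvec(S['ee_rot']).as_matrix()[:,1])
cv2.imwrite("pics/scene9.png",s)
crop(s,330,140,480,300,4,"pics/f9.png");crop(s,420,240,470,310,10,"pics/g9.png")
E
```

```text
16.5 [0.5433 0.2391 0.2186] 0.014067289329287759 [-3.8451 -2.6089  4.9606] [-0.5455  0.8009  0.0089] [ 0.9743  0.2251 -0.0002]
```

View pics/f9.png

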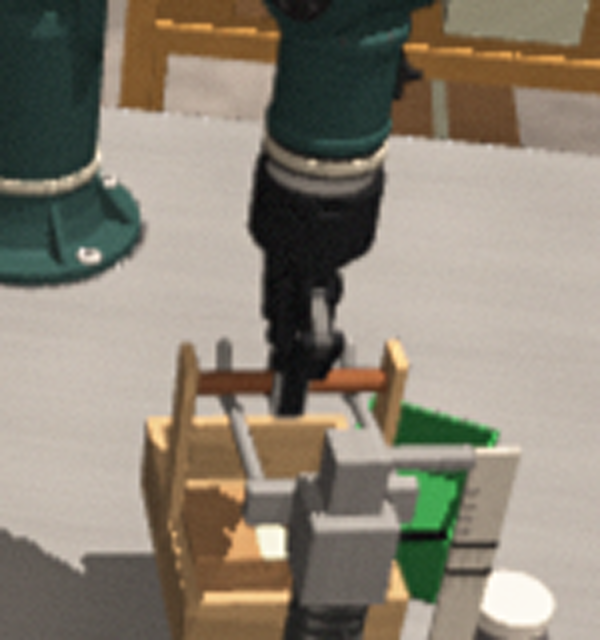

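View pics/g9.png

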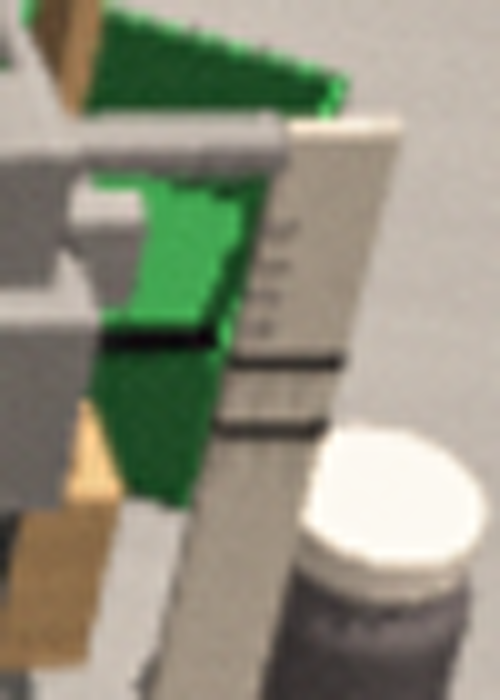

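The pointer (row ≈337) is just above the upper mark (360), with the lower mark at 430. At 3.5 px/mm that is 0.033 m, and the TCP height gives 0.0329. I'll lower 17 mm more and hold.

Request:
carry_out(deltas=[0, 0, -3, 0, 0, 0, 0, 0, 0, -7, 0, 0, 0, 0, 0, 0, -11, 0, 0, 0, 0, 0, 0, -14, 0, 0, 0, 0, 0, 0, -16, 0, 0, 0, 0, 0, 0, -17, 0, 0, 0, 0, 0, 0, -17, 0, 0, 0, 0, 0, 0, -17, 0, 0, 0, 0, 0, 0, -17, 0, 0, 0, 0, 0, 0, -17, 0, 0, 0, 0, 0, 0, -17, 0, 0, 0, 0, 0, 0, -17, 0, 0, 0, 0])

```text
t: 18.0
tcp_pos: [0.5434, 0.2391, 0.2024]
ee_rot: [1.04, 1.307, -1.041]
force: [-5.2, -4.3, 10.2]
opening: 0.0136
```

```bash
python3 - <<'E'
from h import *
np.set_printoptions(precision=4,suppress=True)
s=capture("scene");S=get_state();print(S['t'],S['tcp_pos'],S['opening'],S['force'],S['moment'])
crop(s,420,240,470,310,10,"pics/g10.png");crop(s,330,140,480,300,4,"pics/f10.png")
E
```

```text
18.05 [0.5434 0.2391 0.2025] 0.013680016346910505 [-5.304  -3.7877 10.6291] [-0.7175  1.1329 -0.0053]
```

View pics/g10.png

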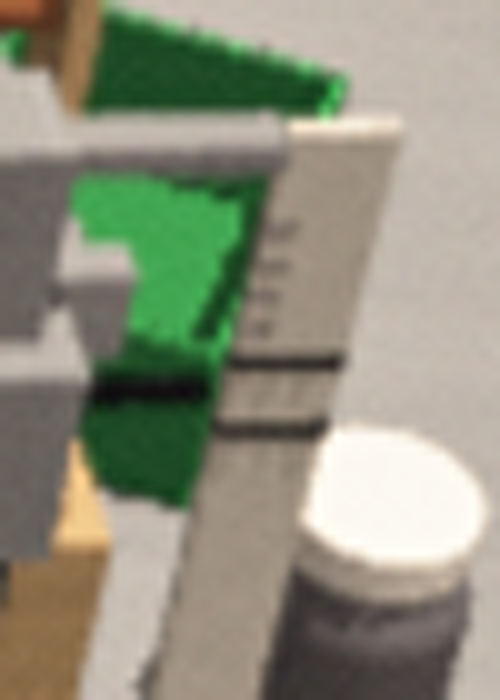

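View pics/f10.png

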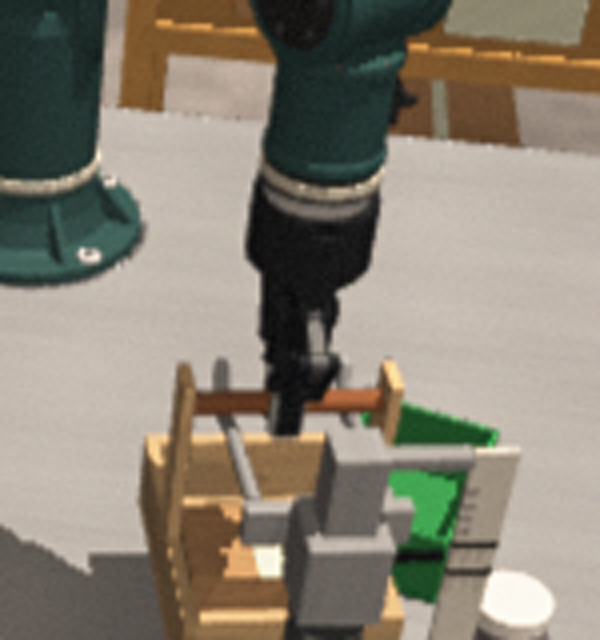

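```bash
python3 - <<'E'
from h import *
np.set_printoptions(precision=4,suppress=True)
a=np.radians(13);x=np.r_[np.cos(a),np.sin(a),0];y=np.r_[-x[1],x[0],0];st=np.r_[.5448,.2388,.27]
p,e=two((160.4,172),(454.5,252));print(p,e,(p-st)@x,(p-st)@y)
S=get_state();q=S['tcp_pos'];print((q-st)@x,(q-st)@y)
E
```

```text
[0.6674 0.3505 0.2968] 0.0030946599455253334 0.14461854158581025 0.08128530331274457
-0.0013263879808087127 0.0006047916388253707
```

The pointer stands midway (row 388 between marks 360 and 430), ≈0.048 m. I'll hold 0.75 s more, then ease up.

Request:
carry_out(deltas=[0, 0, 0, 0, 0, 0, 0, 0, 0, 0, 0, 0, 0, 0, 0, 0, 0, 0, 0, 0, 0, 0, 0, 0, 0, 0, 0, 0, 0, 0, 0, 0, 0, 0, 0, 0, 0, 0, 0, 0, 0, 0, 0, 0, 2, 0, 0, 0, 0, 0, 0, 5, 0, 0, 0, 0, 0, 0, 9, 0, 0, 0, 0, 0, 0, 13, 0, 0, 0, 0, 0, 0, 17, 0, 0, 0, 0, 0, 0, 20, 0, 0, 0, 0])

```text
t: 19.55
tcp_pos: [0.5433, 0.2391, 0.2217]
ee_rot: [1.04, 1.308, -1.04]
force: [-3.7, -3.5, 5.0]
opening: 0.0141
```

Request:
carry_out(deltas=[0, 0, 3, 0, 0, 0, 0, 0, 0, 6, 0, 0, 0, 0, 0, 0, 8, 0, 0, 0, 0, 0, 0, 10, 0, 0, 0, 0, 0, 0, 11, 0, 0, 0, 0, 0, 0, 12, 0, 0, 0, 0, 0, 0, 12, 0, 0, 0, 0, 0, 0, 12, 0, 0, 0, 0])

```text
t: 20.55
tcp_pos: [0.5433, 0.2391, 0.2332]
ee_rot: [1.04, 1.308, -1.041]
force: [-3.6, -2.6, 1.9]
opening: 0.0142
```

```bash
python3 - <<'E'
from h import *
np.set_printoptions(precision=4,suppress=True)
s=capture("scene");S=get_state();print(S['t'],S['tcp_pos'],S['opening'],S['force'],S['moment'])
crop(s,330,140,480,310,4,"pics/f11.png")
E
```

```text
20.6 [0.5433 0.239  0.2332] 0.013965014093778134 [-2.6471 -2.2342  1.049 ] [-0.4132  0.6574 -0.0155]
```

View pics/f11.png

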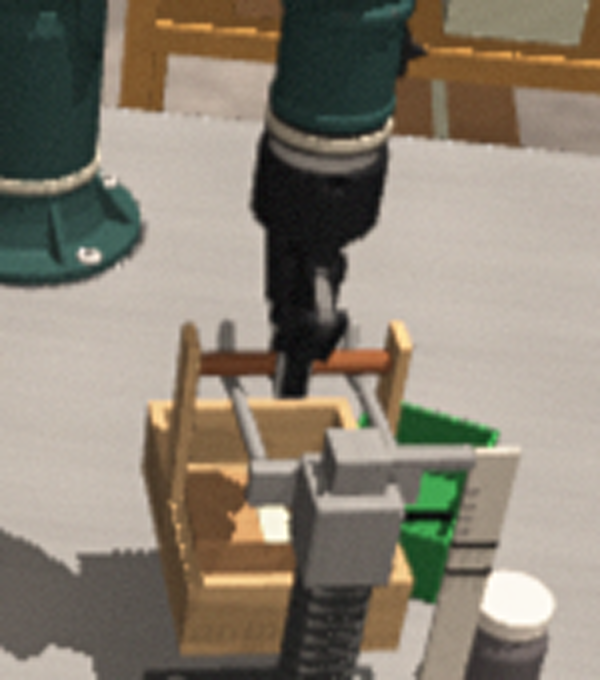

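Request:
carry_out(deltas=[0, 0, 2, 0, 0, 0, 0, 0, 0, 3, 0, 0, 0, 0, 0, 0, 3, 0, 0, 0, 0, 0, 0, 3, 0, 0, 0, 0.25, 0, 0, 3, 0, 0, 0, 0.35, 0, 0, 3, 0, 0, 0, 0.5, 0, 0, 3, 0, 0, 0, 0.6, 0, 0, 3, 0, 0, 0, 0.6, 0, 0, 3, 0, 0, 0, 0.6, 0, 0, 3, 0, 0, 0, 0.6])

```text
t: 21.85
tcp_pos: [0.5434, 0.2391, 0.2363]
ee_rot: [1.04, 1.308, -1.04]
force: [0.1, -0.2, -0.2]
opening: 0.051
```

```bash
python3 - <<'E'
from h import *
np.set_printoptions(precision=4,suppress=True)
s=capture("scene");S=get_state();print(S['t'],S['tcp_pos'],S['opening'],S['force'],S['moment'])
crop(s,330,140,480,310,4,"pics/f12.png")
E
```

```text
21.9 [0.5434 0.2391 0.2363] 0.05115481947263251 [-0.2057  0.6212 -0.6759] [0.008  0.0147 0.006 ]
```

View pics/f12.png

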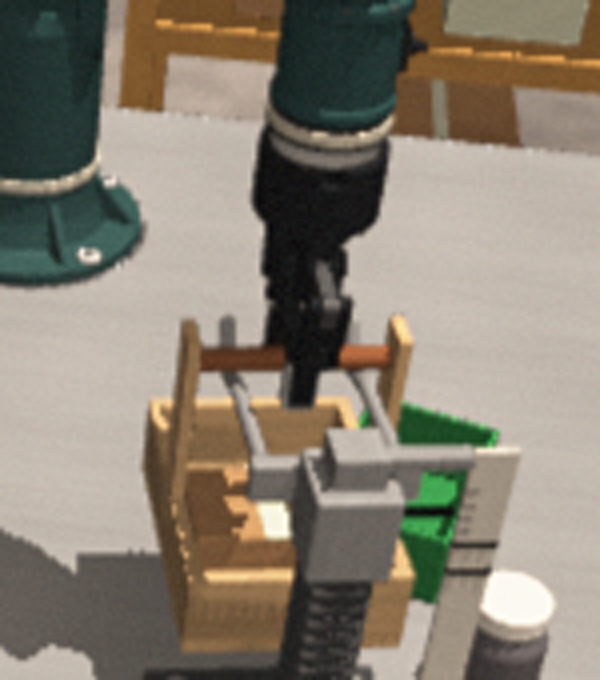

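It hangs level and the forces are near zero. I'll withdraw straight up, then check.

Request:
carry_out(deltas=[0, 0, 5, 0, 0, 0, 0.6, 0, 0, 15, 0, 0, 0, 0.6, 0, 0, 30, 0, 0, 0, 0.6, 0, 0, 50, 0, 0, 0, 0.6, 0, 0, 75, 0, 0, 0, 0.6, 0, 0, 100, 0, 0, 0, 0.6, 0, 0, 120, 0, 0, 0, 0.6, -30, -30, 130, 0, 0, 0, 0.6, -60, -70, 130, 0, 0, 0, 0.6, -85, -115, 130, 0, 0, 0, 0.6, -100, -150, 130, 0, 0, 0, 0.6, -100, -160, 130, 0, 0, 0, 0.6])

```text
t: 23.4
tcp_pos: [0.4424, 0.077, 0.3673]
ee_rot: [1.042, 1.305, -1.043]
force: [-0.0, -0.1, 0.5]
opening: 0.0513
```

```bash
python3 - <<'E'
from h import *
np.set_printoptions(precision=4,suppress=True)
t=capture("top");s=capture("scene");S=get_state();print(S['t'],S['tcp_pos'],S['force'])
cv2.imwrite("pics/top13.png",t)
crop(s,330,140,480,310,4,"pics/f13.png")
E
```

```text
23.5 [0.444  0.0785 0.3673] [0.565  0.3479 0.3939]
```

View pics/f13.png

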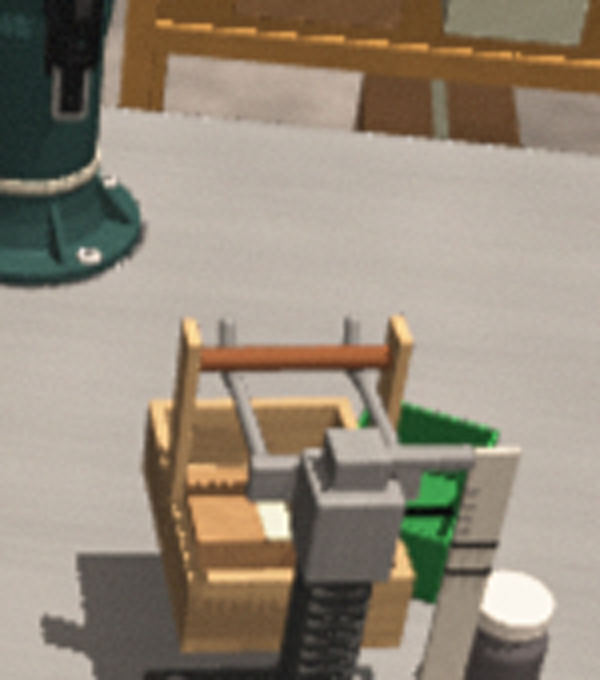

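View pics/top13.png

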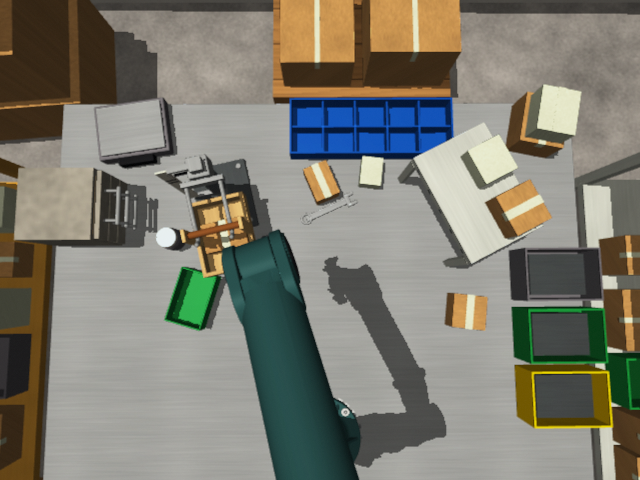

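The tote hangs level across both prongs (bar at about (215,230) in the top view). The jar (171,238), bin, wrench and cartons are at their original pixels. I'll let it settle, then hand in.

Request:
carry_out(deltas=[0, 0, 0, 0, 0, 0, 0.6, 0, 0, 0, 0, 0, 0, 0.6, 0, 0, 0, 0, 0, 0, 0.6, 0, 0, 0, 0, 0, 0, 0.6, 0, 0, 0, 0, 0, 0, 0.6, 0, 0, 0, 0, 0, 0, 0.6])

```text
t: 24.25
tcp_pos: [0.4434, 0.0792, 0.3663]
ee_rot: [1.04, 1.308, -1.04]
force: [0.2, 0.9, -0.4]
opening: 0.0512
```

```bash
python3 - <<'E'
from h import *
a=cv2.imread("pics/top0.png");b=capture("top")
for n,(x0,y0,x1,y1) in dict(jar=(155,225,184,250),bin=(166,266,205,330),ca=(302,158,340,202),cb=(358,154,384,190),wr=(302,192,358,224),cc=(445,290,488,332)).items():
    print(n,(cv2.absdiff(a,b)[y0:y1,x0:x1].max(2)>40).sum())
S=get_state();print(S['t'],S['qd'].round(3))
print(robot.hand_in())
E
```

```text
jar 45
bin 39
ca 0
cb 0
wr 0
cc 0
24.3 [ 0.    -0.003 -0.003  0.001  0.001  0.001 -0.   ]
the job is handed in; nothing more can be done
None
```

The job is done and handed in at about 24 s, with the tote left hanging across both prongs and the gripper clear of it.

1. **Drawing out:** I pulled the tote about 125 mm by its front wall. The handle ended about 117 mm clear of the board, and I let go with the tote standing on the bench.
2. **Hanging and pulling down:** I took it by the bar, hung it on both prongs and pulled it down to about 0.048–0.049 m. The pointer stood midway between the two long marks (image row 388, marks at 360 and 430) for about 1.5 s or more. Every measured position was above the lower mark.
3. **Release:** I eased it up to about 0.015 m and opened the gripper, and the wrist force fell to about zero. The tote hangs level.

**Last checks:**
- **Bystanders:** Comparing pictures before and after shows no change at the three cartons or the wrench. The jar and bin areas differ by about 40 pixels each. I put that down to the tote now hanging beside them and its shadow, since nothing came near them and both look unmoved.
- **Side force:** A sideways force of about 6 N showed while pulling down. My measurements showed the tote clear of the scale, the post looked clear in the pictures, and the force vanished on release, so it was probably friction at the prongs.

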